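# Scoop ball knobs from the corral into the parts bin

## Task

The scoop is parked handle-first in its sleeve-like holder with only the bowl sticking out: draw it right out, lay it flat on the bench and let go of it, then take it by its handle. Use it to scoop the ball knobs out of the three-sided corral and tip at least three of the four into the blue bin in front of the robot; any knob left over stays in the corral, and the fingers must not touch the knobs. Finish with the scoop lying flat on the bench, let go, and leave the tape rolls, the spool and the tweezers where they are.

Things in the scene. Friction and masses are not known exactly. Their poses are not given: they have to be found in the camera images.
- scoop_bowl (a point): Middle of the bowl (22 mm up) of an aluminium hand scoop, 200 mm long, 0.15 kg. x points out of the open mouth, z up. Flat-bottomed bowl, 66 mm wide outside, 61 inside; rear wall 45 mm behind this point, front lip 55 mm ahead. Walls 44 mm high, side walls sloping down to the lip from 8 mm ahead of this point. Floor 2 mm, lip bevelled, with a 1.5 mm ridge 8 mm behind its edge
- scoop_handle (a point): Centre of the scoop's handle, 34 mm above the scoop's underside and 95 mm behind scoop_bowl; axes as there. Straight black bar 20 mm wide and 20 mm high, reaching 46 mm to the rear and 44 mm to the front of this point (there follow a 6 mm bracket and the bowl). The scoop stands by itself on its flat bowl with the handle clear of the bench
- holder: Grey bridge-shaped sleeve fixed to the bench, 100 mm long, 42 mm wide (78 at its feet), 56 mm high; inside 34 mm wide, 52 mm high. Origin on the bench under its middle, x along the sleeve and out of the end where the bowl stands. At the start the whole handle is inside, scoop's x along holder's x, bowl just outside: free after a pull of about 100 mm along x. A steel post stands some 10 cm beyond
- corral: Aluminium three-sided fence fixed to the bench, no floor: 110 mm long, 80 mm wide inside, side walls 36 mm, end wall 55 mm high, 3 mm thick. Origin on the bench, middle of the inside; x points from the open end (x = -55 mm, lips flared outwards 18 mm beyond) to the inner face of the end wall (x = +55 mm). The scoop fits in mouth first, 7 mm to spare on either side
- knob1_center (a point): Centre of a grey ball knob, a 26 mm ball with a 15 mm wide flat steel boss that stands out 1.5 mm; 30 g. Starts standing on its boss in the corral, ball centre 14.5 mm above the bench; rolls, polished and rather slippery.
- knob2_center (a point): Centre of a grey ball knob, a 26 mm ball with a 15 mm wide flat steel boss that stands out 1.5 mm; 30 g. Starts standing on its boss in the corral, ball centre 14.5 mm above the bench; rolls, polished and rather slippery.
- knob3_center (a point): Centre of a grey ball knob, a 26 mm ball with a 15 mm wide flat steel boss that stands out 1.5 mm; 30 g. Starts standing on its boss in the corral, ball centre 14.5 mm above the bench; rolls, polished and rather slippery.
- knob4_center (a point): Centre of a grey ball knob, a 26 mm ball with a 15 mm wide flat steel boss that stands out 1.5 mm; 30 g. Starts standing on its boss in the corral, ball centre 14.5 mm above the bench; rolls, polished and rather slippery.
- parts_bin: Blue open parts bin, fixed to the bench, between the robot and the holder, the nearest bin to the robot: 109 mm along x, 149 mm along y, 62 mm high; inside clear 86 x 126 mm. A few small clip screws lie in it for good. Origin on the bench under its middle, z up
- masking_tape: Bystander: pale roll of masking tape lying flat, 80 mm wide, 30 mm high, origin under its middle; leave it
- solder_spool: Bystander: small blue-ended wire spool, 66 x 86 mm, 40 mm high, origin under its middle; leave it
- tweezers: Bystander: steel tweezers, 116 mm long, 10 mm high, lying flat; leave them
- tape_black: Bystander: black tape roll lying flat, 64 mm wide, 18 mm high, origin under its middle; leave it
Not all that is in view belongs to the job. What is shaped like the corral but green is not meant.

How it is judged:
On the way, in this order (a step that is already met when the one before it is completed fails the run):
1. the scoop is out of the holder, flat on the bench and let go (height (world z) of scoop between -0.006 and 0.008 m and angle between scoop's own z axis and vertical below 0.12 rad and height (world z) of scoop_bowl below 0.03 m and linear speed of scoop below 0.03 m/s and contact force between the fingers and scoop below 0.2 N and horizontal distance between scoop_handle and holder above 0.094 m), for 0.2 s.
2. at least one knob is carried in the lifted scoop, which is held by its handle (((x of knob1_center in the frame of scoop between 0 and 0.095 m and y of knob1_center in the frame of scoop between -0.033 and 0.033 m and z of knob1_center in the frame of scoop between 0 and 0.06 m and height (world z) of knob1_center above 0.06 m) or (x of knob2_center in the frame of scoop between 0 and 0.095 m and y of knob2_center in the frame of scoop between -0.033 and 0.033 m and z of knob2_center in the frame of scoop between 0 and 0.06 m and height (world z) of knob2_center above 0.06 m) or (x of knob3_center in the frame of scoop between 0 and 0.095 m and y of knob3_center in the frame of scoop between -0.033 and 0.033 m and z of knob3_center in the frame of scoop between 0 and 0.06 m and height (world z) of knob3_center above 0.06 m) or (x of knob4_center in the frame of scoop between 0 and 0.095 m and y of knob4_center in the frame of scoop between -0.033 and 0.033 m and z of knob4_center in the frame of scoop between 0 and 0.06 m and height (world z) of knob4_center above 0.06 m)) and distance between the grasp point and scoop_handle below 0.07 m and contact force between the fingers and scoop above 1 N), for 0.2 s.
At the end, for the whole second after the job is handed in: At least three of the four knobs are inside the blue bin (below its rim) and any other one is in the bin or on the bench inside the corral, all at rest (under 50 mm/s); the scoop stands on its flat bottom on the bench (within 0.12 rad and 8 mm), at rest and let go ((((x of knob1_center in the frame of parts_bin between -0.048 and 0.048 m and y of knob1_center in the frame of parts_bin between -0.068 and 0.068 m and height (world z) of knob1_center below 0.065 m) and (x of knob2_center in the frame of parts_bin between -0.048 and 0.048 m and y of knob2_center in the frame of parts_bin between -0.068 and 0.068 m and height (world z) of knob2_center below 0.065 m) and (x of knob3_center in the frame of parts_bin between -0.048 and 0.048 m and y of knob3_center in the frame of parts_bin between -0.068 and 0.068 m and height (world z) of knob3_center below 0.065 m)) or ((x of knob1_center in the frame of parts_bin between -0.048 and 0.048 m and y of knob1_center in the frame of parts_bin between -0.068 and 0.068 m and height (world z) of knob1_center below 0.065 m) and (x of knob2_center in the frame of parts_bin between -0.048 and 0.048 m and y of knob2_center in the frame of parts_bin between -0.068 and 0.068 m and height (world z) of knob2_center below 0.065 m) and (x of knob4_center in the frame of parts_bin between -0.048 and 0.048 m and y of knob4_center in the frame of parts_bin between -0.068 and 0.068 m and height (world z) of knob4_center below 0.065 m)) or ((x of knob1_center in the frame of parts_bin between -0.048 and 0.048 m and y of knob1_center in the frame of parts_bin between -0.068 and 0.068 m and height (world z) of knob1_center below 0.065 m) and (x of knob3_center in the frame of parts_bin between -0.048 and 0.048 m and y of knob3_center in the frame of parts_bin between -0.068 and 0.068 m and height (world z) of knob3_center below 0.065 m) and (x of knob4_center in the frame of parts_bin between -0.048 and 0.048 m and y of knob4_center in the frame of parts_bin between -0.068 and 0.068 m and height (world z) of knob4_center below 0.065 m)) or ((x of knob2_center in the frame of parts_bin between -0.048 and 0.048 m and y of knob2_center in the frame of parts_bin between -0.068 and 0.068 m and height (world z) of knob2_center below 0.065 m) and (x of knob3_center in the frame of parts_bin between -0.048 and 0.048 m and y of knob3_center in the frame of parts_bin between -0.068 and 0.068 m and height (world z) of knob3_center below 0.065 m) and (x of knob4_center in the frame of parts_bin between -0.048 and 0.048 m and y of knob4_center in the frame of parts_bin between -0.068 and 0.068 m and height (world z) of knob4_center below 0.065 m))) and ((x of knob1_center in the frame of parts_bin between -0.048 and 0.048 m and y of knob1_center in the frame of parts_bin between -0.068 and 0.068 m and height (world z) of knob1_center below 0.065 m) or (x of knob1_center in the frame of corral between -0.06 and 0.058 m and y of knob1_center in the frame of corral between -0.043 and 0.043 m and height (world z) of knob1_center below 0.03 m)) and ((x of knob2_center in the frame of parts_bin between -0.048 and 0.048 m and y of knob2_center in the frame of parts_bin between -0.068 and 0.068 m and height (world z) of knob2_center below 0.065 m) or (x of knob2_center in the frame of corral between -0.06 and 0.058 m and y of knob2_center in the frame of corral between -0.043 and 0.043 m and height (world z) of knob2_center below 0.03 m)) and ((x of knob3_center in the frame of parts_bin between -0.048 and 0.048 m and y of knob3_center in the frame of parts_bin between -0.068 and 0.068 m and height (world z) of knob3_center below 0.065 m) or (x of knob3_center in the frame of corral between -0.06 and 0.058 m and y of knob3_center in the frame of corral between -0.043 and 0.043 m and height (world z) of knob3_center below 0.03 m)) and ((x of knob4_center in the frame of parts_bin between -0.048 and 0.048 m and y of knob4_center in the frame of parts_bin between -0.068 and 0.068 m and height (world z) of knob4_center below 0.065 m) or (x of knob4_center in the frame of corral between -0.06 and 0.058 m and y of knob4_center in the frame of corral between -0.043 and 0.043 m and height (world z) of knob4_center below 0.03 m)) and linear speed of each of knob1, knob2, knob3, knob4 below 0.05 m/s and height (world z) of scoop between -0.006 and 0.008 m and angle between scoop's own z axis and vertical below 0.12 rad and height (world z) of scoop_bowl below 0.03 m and linear speed of scoop below 0.03 m/s and contact force between the fingers and scoop below 0.2 N); the robot touches nothing.
It fails at once if the fingers touch a ball knob (contact force between the fingers and knob1 above 0.5 N or contact force between the fingers and knob2 above 0.5 N or contact force between the fingers and knob3 above 0.5 N or contact force between the fingers and knob4 above 0.5 N).
It fails at once if a bystander is shifted by more than 30 mm (distance of any of masking_tape, solder_spool, tweezers, tape_black from where it was at the start of the episode above 0.03 m).
It also fails if it takes over 67 s, if anything falls off the work surface, if the arm or the gripper's body presses on something with over 40 N, if the wrist force passes 120 N, or if a joint passes its speed limit or range.

## Robot

A 6-joint arm with a two-finger parallel gripper is mounted at the origin on a cart in front of the work surface, level with it; the furniture and walls round the work are solid. World frame = base frame: x ahead of the robot, y to its left, z up, the work surface at z = 0. Lengths are in m, angles in rad, forces in N, time in s.
With the tool pointing down it reaches from about 0.225 to 0.875 m from the base axis. Payload 3.4 kg.
Tool frame: the origin (TCP) lies between the finger pads; the fingertips stand 8 mm ahead of it and the grasp point (between the pads) lies 11 mm behind it; z points along the fingers, y is the line along which they close (so a half turn about z gives the same grasp; the last joint's range is limited). The gripper opens to 85 mm and grips with 20 to 120 N. Pads are 22 mm wide; open, the fingers measure 114 mm over their backs; the gripper's body (76 mm by 85 mm) begins 54 mm behind the grasp point. The pads swing forward as they close: fully open they stand 13 mm farther back than shut.
Start: joints at [1.131, 0.276, 1.505, -0, 1.361, -0.121], TCP at [0.18, 0.546, 0.207] pointing down, gripper open.
Joint ranges: [-2.89, 2.89], [-0.75, 2.08], [0.22, 2.7], [-1.18, 4.32], [0.11, 2.71], [-2.7, 2.7]. Speed limits (rad/s): [2.57, 2.57, 3.14, 3.14, 3.14, 3.14].

## Interface

Orientations are given as a unit quaternion [w, x, y, z].
In Python, from rig import manip gives the robot as it stands.
- The arm moves only by the tool move_arm, never from a script. Its argument "deltas" is a list that holds one entry, the list of rows, each a list of 5 numbers: the shift along the tool's x, y, z normalised to -1 to 1, where 1 is 80 cm, then the turn about the tool's z normalised to -1 to 1, where 1 is 120 degrees, then the closure, from -1 (fully open) to 1 (shut). In form: [[[tx, ty, tz, twist, grip], ...]]. A call has 1 to 12 rows; each row is the pose to reach, as a shift and turn from the pose commanded when the call began, along the tool's axes at that moment; what a row does not reach only later rows make up. A row lasts 1/10 s, in which the tool goes at most 50 mm and 8.59 degrees, less where a joint would pass 70% of its speed; a pose out of reach is approached as far as the arm can. A call with a number of a shift or a turn outside -1 to 1 is refused whole. A call with a gripper value outside its range is refused whole. The fingers move at their own pace and stop on an object; "squeeze" is the grip in N (left out, the last holds). Time passes only in rows, so rows that repeat a pose let the fingers close. It gives the time, the measured TCP pose, the force, the opening and the grip force at its end, in the units of the state.
- manip.get_state(): the state, without advancing time (a new reading comes with each control period).
- manip.get_image(name): name is "side" or "top" or "wrist"; returns the picture (480x640x3 uint8, red, green, blue); there is no depth.
- manip.camera_params(name): a dict with "fx", "fy", "cx", "cy" (pixels), "R" (3x3) and "t" (3): a world point X has camera coordinates R X + t; the wrist camera has in their place "tool_from_camera" (4x4, takes a point from camera to tool coordinates, whose origin is the TCP and whose axes are the flange's). Camera axes: x right, y down, z forward; pixel columns grow to the right and rows downward; lengths in m; the calibration is good to about 2 mm. A picture is of the moment at which its call begins: read the wrist's pose just before it. camera_params takes no time and is no camera call.
- manip.sign_off(): hands the job in; it is judged then, once.
The state is a dict: "clock": time; "qpos": joint angles; "qd": joint speeds; "effort": joint torques, N m; "position": TCP position; "ee_rot": TCP orientation; "contact_force": force on the tool from outside, world axes, zero at the start; "moment": the same for the moment, N m; "width": finger opening in m; "gripper_force": force on a finger pad.
Only numpy, scipy, OpenCV 4.12 (cv2) and the standard library are available. Lean on these libraries where they do the work, as an engineer would, in place of code of your own. Each camera call takes 0.05 s, during which the arm holds its last target. There are 200 camera calls.

## Working session

There is one attempt and no reset: what is moved stays moved. The work goes in short steps, Python scripts to look and compute and a tool call to move; the robot and the scene stay as the last step left them, time stands still between calls to the robot, and variables do not carry over. Pictures are saved under pics/ and viewed, at most 10 in all, crops included, and the job is handed in when it is done.

Besides the shell and the picture viewer there is one more tool, called after "Request:" as name([rows], argument=value, ...), one row to a line, values as JSON. move_arm: Moves the arm, as the interface text tells. Scaled input: -1 to 1 covers 80 cm each way for a shift and 120 degrees each way for a turn. Its arguments: {"type":"object","properties":{"deltas":{"type":"array","items":{"type":"array","items":{"type":"array","items":{"type":"number","minimum":-1,"maximum":1}}}},"squeeze":{"type":"number"}},"required":["deltas"]}

```bash
mkdir -p pics
python3 - <<'E'
from rig import manip
import cv2,numpy as np
s=manip.get_state();print({k:np.round(v,3).tolist() for k,v in s.items()})
for n in ["top","side"]:
    im=manip.get_image(n);cv2.imwrite(f"pics/{n}0.png",cv2.cvtColor(im,cv2.COLOR_RGB2BGR))
for n in ["top","side","wrist"]: print(n,{k:np.round(v,4).tolist() for k,v in manip.camera_params(n).items()})
E
```

```text
{'clock': 0.0, 'qpos': [1.131, 0.277, 1.506, -0.0, 1.361, -0.121], 'qd': [0.002, 0.001, -0.001, 0.001, -0.0, -0.0], 'effort': [0.001, -41.679, -24.581, -0.0, 0.011, -0.0], 'position': [0.18, 0.545, 0.206], 'ee_rot': [-0.0, 0.159, 0.987, -0.001], 'contact_force': [0.486, 0.125, 0.796], 'moment': [0.008, 0.002, 0.059], 'gripper_force': 0.0, 'width': 0.086}
top {'fx': 570.1264, 'fy': 570.1264, 'cx': 325.2372, 'cy': 242.2561, 'R': [[-0.0053, -1.0, -0.0017], [-0.9804, 0.0055, -0.1971], [0.1971, 0.0006, -0.9804]], 't': [-0.231, 0.5425, 1.4452]}
side {'fx': 597.0026, 'fy': 597.0026, 'cx': 326.5393, 'cy': 246.6691, 'R': [[0.9133, -0.4069, -0.0179], [-0.233, -0.4861, -0.8422], [0.334, 0.7734, -0.5388]], 't': [-0.5978, 0.0275, 1.5208]}
wrist {'fx': 356.826, 'fy': 356.826, 'cx': 321.0589, 'cy': 240.5176, 'tool_from_camera': [[0.0001, -0.95, -0.3124, 0.0812], [1.0, 0.0001, -0.0001, 0.0005], [0.0001, -0.3124, 0.95, -0.1674], [0.0, 0.0, 0.0, 1.0]]}
```

View pics/top0.png

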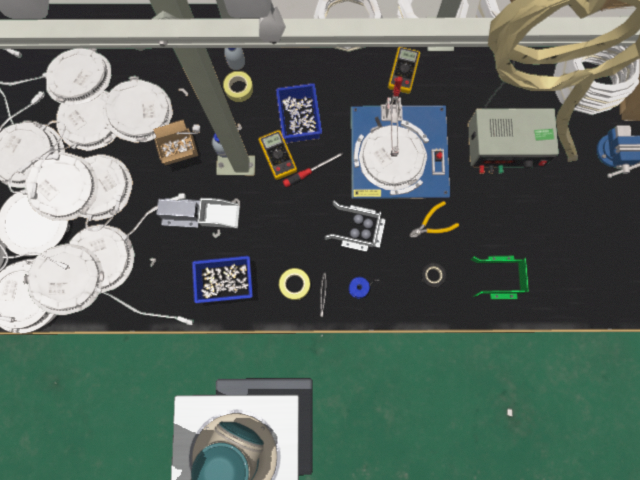

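View pics/side0.png

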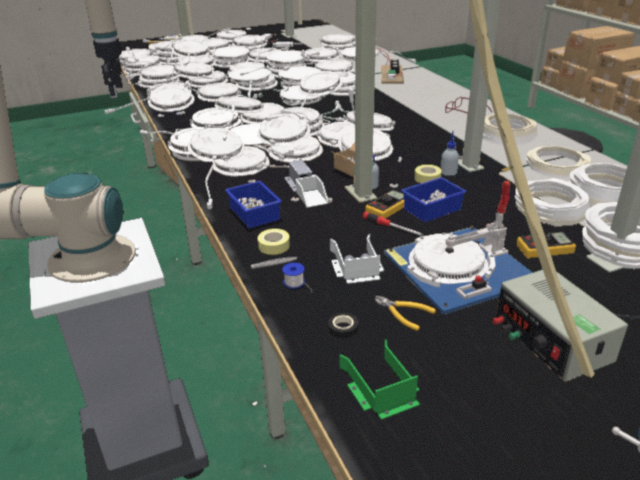

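The top view shows:
- **Holder and scoop:** holder at (178,212), bowl at (220,214).
- **Blue bins:** the near one at (222,279) is the target. The far one at (299,112) is a decoy.
- **Corrals:** the aluminium one with 4 knobs at (358,226) is the target. The green one at (503,276) is a decoy.
- **Bystanders:** masking tape (294,283), tweezers (323,295), spool (360,287), black tape (433,274).
- **Post:** foot at (235,165).

I'll take a close crop next.

```bash
cat > h.py <<'E'
import numpy as np,cv2
from rig import manip
from scipy.spatial.transform import Rotation as Ro
def rot(q): return Ro.from_quat([q[1],q[2],q[3],q[0]])
def cam(n,s=None):
    p=manip.camera_params(n);K=np.array([[p['fx'],0,p['cx']],[0,p['fy'],p['cy']],[0,0,1]])
    if n=='wrist':
        T=np.eye(4);T[:3,:3]=rot(s['ee_rot']).as_matrix();T[:3,3]=s['position']
        M=np.linalg.inv(T@np.array(p['tool_from_camera']));return K,M[:3,:3],M[:3,3]
    return K,np.array(p['R']),np.array(p['t'])
def back(c,uv,z):
    K,R,t=c;d=R.T@np.linalg.inv(K)@[uv[0],uv[1],1];o=-R.T@t
    return o+d*(z-o[2])/d[2]
def proj(c,X):
    K,R,t=c;v=K@(R@np.array(X)+t);return v[:2]/v[2]
def delta(s,X,twist=0):
    "shift in tool axes normalised, for world target X"
    return np.round(rot(s['ee_rot']).inv().apply(np.array(X)-s['position'])/.8,4)
def save(im,name): cv2.imwrite(f"pics/{name}.png",cv2.cvtColor(im,cv2.COLOR_RGB2BGR))
E
python3 - <<'E'
from h import *
im=cv2.imread("pics/top0.png")
a=cv2.resize(im[185:305,150:260],None,fx=4,fy=4,interpolation=cv2.INTER_CUBIC)
b=cv2.resize(im[195:255,322:392],None,fx=5,fy=5,interpolation=cv2.INTER_CUBIC)
o=np.zeros((480,800,3),np.uint8);o[:,:440]=a;o[:300,445:795]=b;cv2.imwrite("pics/c1.png",o)
c=cam("top")
for n,uv,z in [("bowl",(220,213),.03),("holder",(178,211),.056),("bin",(222,279),.062),("corral",(358,226),.03),("post",(235,165),0),("masking",(294,283),.03),("tweez",(323,295),.01),("spool",(360,287),.04),("robotbase",(234,455),0),("edge",(234,331),0)]:
    print(n,back(c,uv,z).round(3))
E
```

```text
bowl [0.628 0.05  0.03 ]
holder [0.628 0.157 0.056]
bin [0.444 0.033 0.062]
corral [ 0.59  -0.322  0.03 ]
post [0.774 0.018 0.   ]
masking [ 0.437 -0.151  0.03 ]
tweez [ 0.407 -0.227  0.01 ]
spool [ 0.424 -0.324  0.04 ]
robotbase [0.003 0.    0.   ]
edge [0.314 0.009 0.   ]
```

View pics/c1.png

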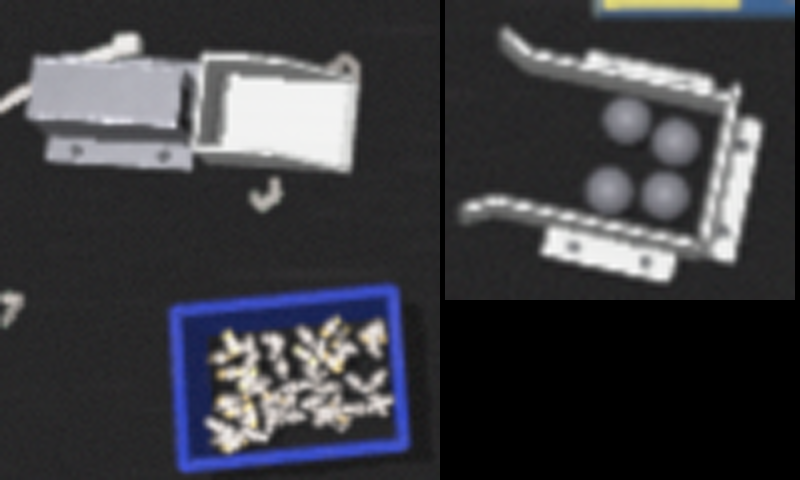

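The close crop confirms the choices. The grey sleeve has the bowl mouth pointing right (-y). The near blue bin holds the clip screws. The aluminium corral holds four knobs, with its end wall on the right. Next I'll work out a move above the bowl for a wrist look, and measure the corral from the crop.

Run:
```python
from h import *
s=manip.get_state();c=cam("top")
print(delta(s,[.62,.045,.19]))
f=lambda p,sc,ox,x0,y0:((p[0]-ox+.5)/sc-.5+x0,(p[1]+.5)/sc-.5+y0)
L=lambda p:f(p,4,0,150,185);Rr=lambda p:f(p,5,445,322,195)
for n,p,z in [("hold far0",(35,58),.056),("hold far1",(190,63),.056),("near0",(30,118),.056),("near1",(185,127),.056),("bowl rl",(205,55),.044),("bowl rr",(196,151),.044),("lip l",(357,78),.003),("lip r",(351,168),.003),
 ("bin ul",(172,306),.062),("bin ur",(398,288),.062),("bin lr",(408,450),.062),("bin ll",(182,470),.062)]: print(n,back(c,L(p),z).round(4))
for n,p,z in [("k1",(627,120),.0145),("k2",(676,141),.0145),("k3",(609,190),.0145),("k4",(665,194),.0145),
 ("farwall0",(535,52),.036),("farwall1",(728,94),.036),("nearwall0",(497,200),.036),("nearwall1",(703,245),.036),("endtop far",(735,92),.055),("endtop near",(710,240),.055)]: print(n,back(c,Rr(p),z).round(4))
```

```text
[-0.7184 -0.4218  0.0202]
hold far0 [0.6607 0.2105 0.056 ]
hold far1 [0.6566 0.107  0.056 ]
near0 [0.6195 0.2116 0.056 ]
near1 [0.6127 0.1086 0.056 ]
bowl rl [0.6655 0.0999 0.044 ]
bowl rr [0.5992 0.1034 0.044 ]
lip l [0.6601 0.0037 0.003 ]
lip r [0.5965 0.0062 0.003 ]
bin ul [0.4916 0.1109 0.062 ]
bin ur [ 0.5026 -0.0357  0.062 ]
bin lr [ 0.3971 -0.0443  0.062 ]
bin ll [0.3851 0.1002 0.062 ]
k1 [ 0.6144 -0.3235  0.0145]
k2 [ 0.6025 -0.3499  0.0145]
k3 [ 0.5754 -0.3131  0.0145]
k4 [ 0.573  -0.3434  0.0145]
farwall0 [ 0.6471 -0.2732  0.036 ]
farwall1 [ 0.6232 -0.3767  0.036 ]
nearwall0 [ 0.5656 -0.2521  0.036 ]
nearwall1 [ 0.5405 -0.3615  0.036 ]
endtop far [ 0.6194 -0.3787  0.055 ]
endtop near [ 0.5394 -0.3636  0.055 ]
```

Request:
move_arm([
  [[-0.06,-0.035,0,0.07,-1],[-0.12,-0.07,0,0.14,-1],[-0.18,-0.105,0,0.21,-1],[-0.24,-0.14,0,0.28,-1],[-0.3,-0.175,0,0.35,-1],[-0.36,-0.21,0,0.42,-1],[-0.42,-0.245,0,0.49,-1],[-0.48,-0.28,0,0.56,-1],[-0.54,-0.315,0,0.62,-1],[-0.6,-0.35,0,0.62,-1],[-0.66,-0.385,0.01,0.62,-1],[-0.718,-0.422,0.02,0.62,-1]],
])

```text
clock: 1.3
position: [0.5778, 0.0945, 0.1974]
ee_rot: [-0.0, 0.723, 0.69, 0.0]
contact_force: [1.1, 0.8, 0.4]
width: 0.0857
gripper_force: 0.0
```

Run:
```python
from h import *
s=manip.get_state();print(s['position'],rot(s['ee_rot']).as_matrix().round(3).tolist(),s['qd'],s['clock'])
```

```text
[0.57782339 0.09448755 0.19744594] [[0.047, 0.999, 0.0], [0.999, -0.047, 0.0], [0.0, 0.0, -1.0]] [-0.70381159  0.40038436 -0.4290549   0.00722154  0.03040578 -0.69858881] 1.3
```

Request:
move_arm([
  [[0,0,0,0,-1],[0,0,0,0,-1],[0,0,0,0,-1],[0,0,0,0,-1]],
])

```text
clock: 1.7
position: [0.5757, 0.0974, 0.1978]
ee_rot: [-0.0, 0.723, 0.691, 0.0]
contact_force: [0.4, 0.2, 0.0]
width: 0.0853
gripper_force: 0.0
```

Run:
```python
from h import *
s=manip.get_state();print(s['position'],rot(s['ee_rot']).as_matrix().round(4).tolist(),s['qd'].round(3) if hasattr(s['qd'],'round') else s['qd'])
im=manip.get_image('wrist');save(im,'w1')
np.save('w1.npy',np.r_[s['position'],s['ee_rot']])
print(delta(s,[.63,.06,.05]))
```

```text
[0.57569804 0.09744676 0.19780741] [[0.0448, 0.999, -0.0003], [0.999, -0.0448, 0.0004], [0.0004, -0.0003, -1.0]] [ 0.004 -0.004 -0.004 -0.004 -0.002  0.   ]
[-0.0438  0.07    0.1847]
```

View pics/w1.png

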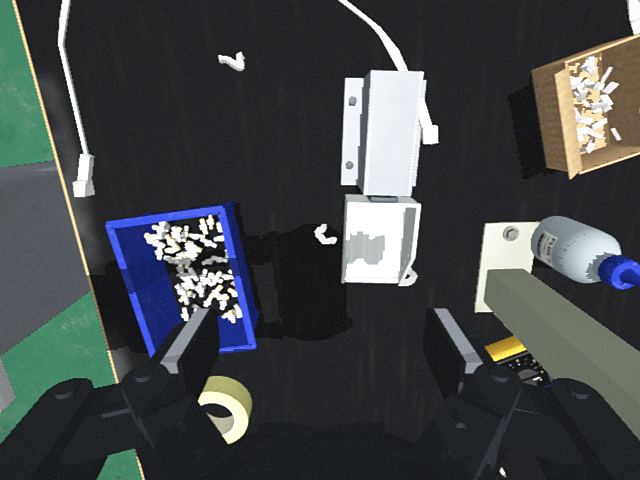

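The wrist view shows the bowl's rear rim corners at (346,196) and (419,198), and its lip corners at (344,281) and (406,285). The holder roof is at (370,71)-(424,72)-(411,195)-(362,193). The bin is at lower left and the post at right.

Run:
```python
from h import *
s=manip.get_state();c=cam("wrist",s)
for n,p,z in [("rl",(346,196),.044),("rr",(419,198),.044),("ll",(344,281),.003),("lr",(406,285),.003),("h0",(370,71),.056),("h1",(424,72),.056),("h2",(411,195),.056),("h3",(362,193),.056),
("bin",(108,221),.062),("bin",(237,202),.062)]: print(n,back(c,p,z).round(4))
```

```text
rl [0.5984 0.1144 0.044 ]
rr [0.6649 0.1096 0.044 ]
ll [0.5965 0.0109 0.003 ]
lr [0.6655 0.0029 0.003 ]
h0 [0.6189 0.2157 0.056 ]
h1 [0.6615 0.2131 0.056 ]
h2 [0.6546 0.1152 0.056 ]
h3 [0.6117 0.1188 0.056 ]
bin [0.3877 0.1051 0.062 ]
bin [0.5031 0.1169 0.062 ]
```

Request:
move_arm([
  [[-0.018,0.035,0,0.008,-1],[-0.036,0.07,0,0.008,-1],[-0.036,0.07,0.05,0.008,-1],[-0.036,0.07,0.1,0.008,-1],[-0.036,0.07,0.15,0.008,-1],[-0.036,0.07,0.19,0.008,-1],[-0.036,0.07,0.208,0.008,-1],[-0.036,0.07,0.208,0.008,-1],[-0.036,0.07,0.208,0.008,1],[-0.036,0.07,0.208,0.008,1],[-0.036,0.07,0.208,0.008,1],[-0.036,0.07,0.208,0.008,1]],
], squeeze=50)

```text
clock: 2.95
position: [0.632, 0.0649, 0.0325]
ee_rot: [0.001, 0.729, 0.684, 0.001]
contact_force: [0.1, 0.2, -0.2]
width: 0.0286
gripper_force: 0.0
```

Run:
```python
from h import *
s=manip.get_state();print(s['position'],rot(s['ee_rot']).as_matrix().round(3).tolist(),s['qd'],s['width'],s['gripper_force'],s['qpos'])
```

```text
[0.63196688 0.06493826 0.03245891] [[0.063, 0.998, 0.002], [0.998, -0.063, 0.0], [0.0, 0.002, -1.0]] [-0.00222529  0.00272612  0.00488622 -0.00086445 -0.00192499  0.00048834] 0.028632059149888343 0.0 [-7.11205147e-03  4.97575511e-01  1.61345665e+00  9.34656457e-05
  1.02832195e+00  5.60219316e-02]
```

The fingers closed past 66 mm without contact, so I'll look.

Run:
```python
from h import *
a=manip.get_image('wrist');b=manip.get_image('side');print(manip.get_state()['width'])
o=np.zeros((300,800,3),np.uint8);o[:,:400]=cv2.resize(a,(400,300));o[:,400:]=cv2.resize(b[140:215,260:360],(400,300),interpolation=cv2.INTER_CUBIC);save(o,'g1')
```

```text
0.012272439731958643
```

View pics/g1.png

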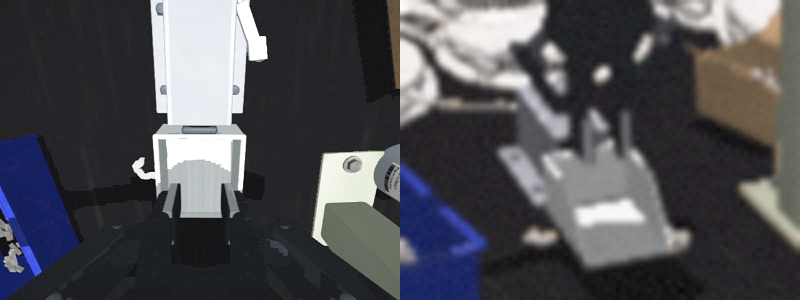

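The fingers passed over the wall and are now inside the bowl. I'll raise, open, and re-measure the rear rim, read at (248,208) and (391,203) in full-image pixels.

Run:
```python
from h import *
s=manip.get_state();c=cam("wrist",s)
for p,z in [((248,208),.044),((391,203),.044),((270,200),.056),((370,198),.056),((264,0),.056),((394,0),.056)]: print(back(c,p,z).round(4))
```

```text
[0.6012 0.112  0.044 ]
[0.6647 0.1102 0.044 ]
[0.6133 0.1173 0.056 ]
[0.654  0.1156 0.056 ]
[0.6188 0.1874 0.056 ]
[0.6637 0.1845 0.056 ]
```

Request:
move_arm([
  [[0,0,-0.03,0,1],[0.005,0,-0.07,0,0],[0.01,0,-0.07,0,-1],[0.01,0,-0.07,0,-1],[0.01,0,-0.07,0,-1],[0.01,0,-0.07,0,-1],[0.01,0,-0.07,0,-1],[0.01,0,-0.07,0,-1],[0.01,0,-0.07,0,-1],[0.01,0,-0.07,0,-1]],
])

```text
clock: 4.05
position: [0.6317, 0.0728, 0.087]
ee_rot: [-0.0, 0.729, 0.684, -0.0]
contact_force: [-0.1, 0.1, -0.0]
width: 0.0851
gripper_force: 0.0
```

Run:
```python
from h import *
s=manip.get_state();print(s['position'],s['width'],s['clock'])
im=manip.get_image('wrist');save(im[100:400,120:520],'w2')
c=cam('wrist',s)
for X in [(.632,.065,.044),(.632,.107,.044)]:print(proj(c,X)-[120,100])
```

```text
[0.63168842 0.07279312 0.08699115] 0.08505152722396685 4.05
[203.62063732 169.53248817]
[199.36244242 105.08333212]
```

View pics/w2.png

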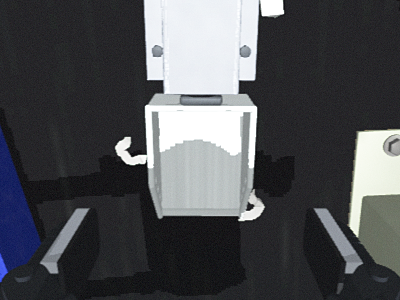

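The bowl is undisturbed: rear rim at crop row 107, y≈0.106, x≈0.631, centred between the fingers. I'll go lower this time.

Request:
move_arm([
  [[0,0,0.04,0,-1],[0,0,0.075,0,-1],[0,0,0.088,0,-1],[0,0,0.088,0,-1],[0,0,0.088,0,0.8],[0,0,0.088,0,0.8],[0,0,0.088,0,0.8],[0,0,0.088,0,0.8],[0,0,0.088,0,0.8]],
], squeeze=50)

```text
clock: 5.0
position: [0.6321, 0.0729, 0.0174]
ee_rot: [0.0, 0.729, 0.684, 0.0]
contact_force: [-1.7, -0.3, 0.0]
width: 0.0124
gripper_force: 0.0
```

Run:
```python
from h import *
a=manip.get_image('wrist');b=manip.get_image('side');s=manip.get_state();print(s['width'],s['gripper_force'],s['contact_force'])
o=np.zeros((450,800,3),np.uint8);o[:300,:400]=a[100:400,120:520];o[:,400:]=cv2.resize(b[120:210,270:350],(400,450),interpolation=cv2.INTER_CUBIC);save(o,'g2')
```

```text
0.008707520992641783 0.0 [-0.57752722 -0.23858546 -0.23648319]
```

View pics/g2.png

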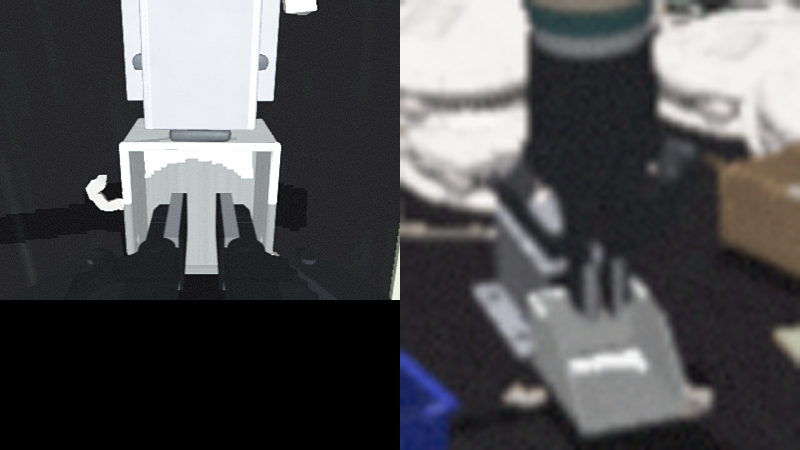

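Run:
```python
from h import *
s=manip.get_state();R=rot(s['ee_rot']);p=np.array(s['position'])
print(s['position'],s['width'])
for w in (-.02,0,.02):
  for z in (-.06,-.04,-.02,-.005,.008):
    X=p+R.apply([0,w,z]);a=proj(cam('wrist',s),X)-[120,100];b=(proj(cam('side'),X)-[270,120])*5+[400,0];print(w,z,X.round(3),a.round(),b.round())
c=cam('side')
for n,X in [('rear l',(.6,.106,.044)),('rear r',(.665,.106,.044)),('lip l',(.597,.006,.003)),('lip r',(.66,.006,.003))]: print(n,((proj(c,X)-[270,120])*5+[400,0]).round())
```

```text
[0.63185352 0.07286947 0.01710073] 0.008707520992641783
-0.02 -0.06 [0.612 0.074 0.077] [147. 262.] [562. 263.]
-0.02 -0.04 [0.612 0.074 0.057] [154. 231.] [563. 294.]
-0.02 -0.02 [0.612 0.074 0.037] [160. 207.] [564. 324.]
-0.02 -0.005 [0.612 0.074 0.022] [163. 192.] [565. 347.]
-0.02 0.008 [0.612 0.074 0.009] [165. 182.] [566. 367.]
0 -0.06 [0.632 0.073 0.077] [203. 262.] [594. 257.]
0 -0.04 [0.632 0.073 0.057] [203. 231.] [595. 288.]
0 -0.02 [0.632 0.073 0.037] [203. 207.] [596. 319.]
0 -0.005 [0.632 0.073 0.022] [203. 192.] [597. 341.]
0 0.008 [0.632 0.073 0.009] [203. 182.] [598. 361.]
0.02 -0.06 [0.652 0.072 0.077] [259. 262.] [626. 251.]
0.02 -0.04 [0.652 0.072 0.057] [252. 231.] [627. 282.]
0.02 -0.02 [0.652 0.072 0.037] [246. 207.] [628. 313.]
0.02 -0.005 [0.652 0.072 0.022] [242. 193.] [629. 335.]
0.02 0.008 [0.652 0.072 0.009] [240. 182.] [630. 355.]
rear l [525. 296.]
rear r [626. 275.]
lip l [587. 430.]
lip r [687. 408.]
```

Both views and the two misses agree: the fingertips sit about 37 mm behind the reported TCP when open and about 22 mm behind when shut. That is roughly 30 mm shorter than stated. I'll regrip that much lower.

Request:
move_arm([
  [[0,0,-0.04,0,0.8],[0,0,-0.07,0,0],[0,0,-0.07,0,-1],[0,0,-0.07,0,-1],[0,0,-0.07,0,-1],[0,0,-0.07,0,-1],[0,0,-0.07,0,-1],[0,0,-0.03,0,-1],[0,0,0.01,0,-1],[0,0,0.03,0,-1],[0,0,0.036,0,-1],[0,0,0.036,0,-1]],
])

```text
clock: 6.3
position: [0.6312, 0.0728, -0.0129]
ee_rot: [-0.001, 0.729, 0.684, -0.001]
contact_force: [-0.3, -0.9, 0.2]
width: 0.0859
gripper_force: 0.0
```

Request:
move_arm([
  [[0,0,0,0,0],[0,0,0,0,0.3],[0,0,0,0,0.3],[0,0,0,0,0.3],[0,0,0,0,0.3]],
])

```text
clock: 6.8
position: [0.633, 0.0728, -0.0105]
ee_rot: [0.001, 0.729, 0.684, 0.001]
contact_force: [0.6, 0.6, 6.0]
width: 0.0648
gripper_force: 57.6
```

Request:
move_arm([
  [[0,0,-0.004,0,0.3],[-0.03,0,-0.004,0,0.3],[-0.07,0,-0.004,0,0.3],[-0.11,0,-0.004,0,0.3],[-0.15,0,-0.004,0,0.3],[-0.18,0,-0.015,0.02,0.3],[-0.22,0.005,-0.02,0.05,0.3],[-0.26,0.012,-0.02,0.078,0.3],[-0.289,0.016,-0.015,0.078,0.3],[-0.289,0.016,-0.006,0.078,0.3],[-0.289,0.016,-0.001,0.078,0.3],[-0.289,0.016,-0.001,0.078,0.3]],
])

```text
clock: 8.0
position: [0.6298, -0.1592, -0.0104]
ee_rot: [0.001, 0.782, 0.623, -0.0]
contact_force: [-1.7, -2.5, 4.1]
width: 0.0649
gripper_force: 57.3
```

Run:
```python
from h import *
s=manip.get_state();print(s['position'],rot(s['ee_rot']).as_matrix().round(3).tolist(),s['width'],s['gripper_force'],s['contact_force'])
```

```text
[ 0.62975809 -0.1592116  -0.0104163 ] [[0.224, 0.975, 0.0], [0.975, -0.224, -0.001], [-0.001, 0.0, -1.0]] 0.06488889911779776 57.26096034049988 [-1.68281168 -2.45443788  4.05017256]
```

Request:
move_arm([
  [[0,0,0,0,-1],[0,0,0,0,-1],[0,0,0,0,-1],[0,0,0,0,-1],[0,0,-0.05,0,-1],[0,0,-0.11,0,-1],[-0.05,0,-0.17,0,-1],[-0.11,0,-0.2,0,-1],[-0.17,0,-0.2,0,-1],[-0.23,0,-0.2,0,-1],[-0.27,0,-0.2,0,-1],[-0.27,0,-0.2,0,-1]],
])

```text
clock: 9.2
position: [0.5797, -0.3751, 0.1484]
ee_rot: [0.001, 0.784, 0.621, -0.001]
contact_force: [-0.2, 0.8, -0.4]
width: 0.085
gripper_force: 0.0
```

Request:
move_arm([
  [[0,0,0,0,-1],[0,0,0,0,-1]],
])

```text
clock: 9.4
position: [0.5815, -0.3678, 0.1484]
ee_rot: [-0.001, 0.782, 0.623, 0.0]
contact_force: [0.3, -0.0, -0.1]
width: 0.0853
gripper_force: 0.0
```

Run:
```python
from h import *
s=manip.get_state();print(s['position'],s['clock'],s['qd'])
im=manip.get_image('wrist');save(im,'w3')
np.save('w3.npy',np.r_[s['position'],s['ee_rot']])
t=manip.get_image('top');save(t,'t3')
```

```text
[ 0.58150205 -0.36775606  0.14841567] 9.4 [ 0.01635963 -0.00746656  0.00118197 -0.00322872 -0.0009242  -0.00163422]
```

View pics/w3.png

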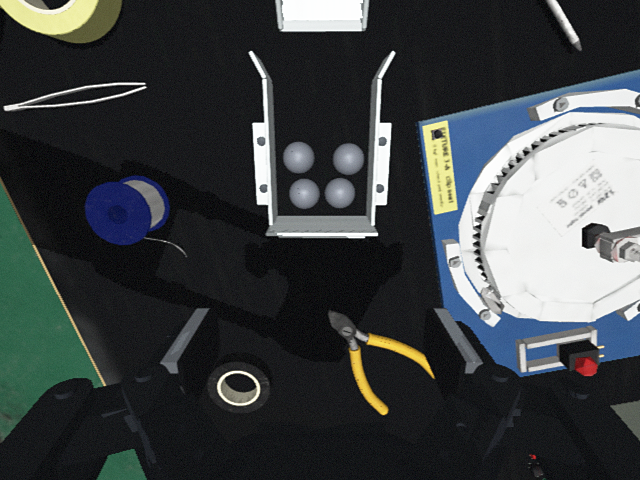

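Wrist view: the knobs are at (298,157), (348,158), (305,194) and (340,193). The end wall's inner base runs from (275,217) to (369,217). The scoop lip is at (281,30)-(364,31), in line with the corral opening. The spool, tweezers and tape are well clear.

Run:
```python
from h import *
a=np.load('w3.npy');s=dict(position=a[:3],ee_rot=a[3:]);c=cam('wrist',s);R=rot(a[3:])
f=lambda p,z:(back(c,p,z).round(4),(R.inv().apply(back(c,p,z)-a[:3])*1000).round(1))
for n,p,z in [('k',(298,157),.0145),('k',(348,158),.0145),('k',(305,194),.0145),('k',(340,193),.0145),('endL',(276,217),0),('endR',(369,217),0),('wallL top',(269,85),.036),('wallR top',(374,85),.036),('wallLbase',(274,150),0),('wallRbase',(369,150),0),('wallLbase',(274,80),0),('wallRbase',(369,80),0),('lipL',(280,30),.002),('lipR',(365,31),.002)]: print(n,*f(p,z))
```

```text
k [ 0.5741 -0.3102  0.0145] [ 54.2 -20.  134. ]
k [ 0.6141 -0.3203  0.0145] [ 53.4  21.3 134. ]
k [ 0.5724 -0.3415  0.0145] [ 23.3 -14.7 134. ]
k [ 0.6016 -0.3473  0.0145] [ 24.2  15.1 133.9]
endL [ 0.5403 -0.3587  0.    ] [ -0.6 -42.1 148.4]
endR [ 0.6229 -0.3776  0.    ] [ -0.6  42.7 148.4]
wallL top [ 0.5678 -0.2547  0.036 ] [106.9 -38.6 112.6]
wallR top [ 0.6417 -0.2717  0.036 ] [106.9  37.3 112.5]
wallLbase [ 0.5542 -0.3009  0.    ] [ 58.8 -41.5 148.5]
wallRbase [ 0.6338 -0.3192  0.    ] [ 58.8  40.2 148.5]
wallLbase [ 0.5688 -0.2476  0.    ] [114.  -39.2 148.6]
wallRbase [ 0.6439 -0.2649  0.    ] [114.   37.9 148.6]
lipL [ 0.5829 -0.2146  0.002 ] [149.4 -32.9 146.7]
lipR [ 0.647 -0.23   0.002] [148.7  33.1 146.6]
```

Scoop and corral line up within 1 mm and half a degree. The knobs lie within ±21 mm of the centre line and the lip is 149 mm from the end wall. Now I'll take the handle.

Request:
move_arm([
  [[0.05,0,0,0,-1],[0.11,0,0,0,-1],[0.17,0,0,0,-1],[0.23,0,0,0,-1],[0.29,0,0,0,-1],[0.342,0,0,0,-1],[0.342,0,0.04,0,-1],[0.342,0,0.09,0,-1],[0.342,0,0.14,0,-1],[0.342,0,0.18,0,-1],[0.342,0,0.196,0,-1],[0.342,0,0.196,0,-1]],
])

```text
clock: 10.7
position: [0.6414, -0.1011, -0.0097]
ee_rot: [-0.002, 0.782, 0.623, -0.001]
contact_force: [-0.2, 0.0, 0.3]
width: 0.0857
gripper_force: 0.0
```

Request:
move_arm([
  [[0,0,0,0,0],[0,0,0,0,0.9],[0,0,0,0,0.9],[0,0,0,0,0.9],[0,0,0,0,0.9],[0,0,0,0,0.9],[0,0,0,0,0.9]],
], squeeze=120)

```text
clock: 11.4
position: [0.6433, -0.1027, -0.0067]
ee_rot: [0.001, 0.783, 0.623, 0.0]
contact_force: [-0.9, 0.5, 6.5]
width: 0.0179
gripper_force: 117.1
```

Run:
```python
from h import *
s=manip.get_state();print(s['position'],rot(s['ee_rot']).as_matrix().round(3).tolist(),s['width'],s['gripper_force'],s['contact_force'],s['moment'])
```

```text
[ 0.64329187 -0.10273619 -0.00665199] [[0.225, 0.974, 0.001], [0.974, -0.225, -0.0], [0.0, 0.001, -1.0]] 0.017879643139278787 117.14537858963013 [-0.92314794  0.49716785  6.49140908] [-0.04520894  0.28583012 -0.09173563]
```

Request:
move_arm([
  [[-0.03,0,0,0,0.9],[-0.06,0,0,0,0.9],[-0.09,0,0,0,0.9],[-0.1,0,0,0,0.9],[-0.11,0,0,0,0.9],[-0.12,0,0,0,0.9],[-0.13,0,0,0,0.9],[-0.14,0,0,0,0.9],[-0.15,0,0,0,0.9],[-0.157,0,0,0,0.9],[-0.164,0,0,0,0.9],[-0.17,0,0,0,0.9]],
])

```text
clock: 12.6
position: [0.6138, -0.2325, -0.0065]
ee_rot: [-0.0, 0.783, 0.622, 0.002]
contact_force: [2.2, 7.2, 6.7]
width: 0.0179
gripper_force: 118.2
```

Request:
move_arm([
  [[-0.004,0,0,0,0.9],[-0.008,0,0,0,0.9],[-0.011,0,0,0,0.9],[-0.013,0,0,0,0.9],[-0.013,0,0,0,0.9]],
])

```text
clock: 13.1
position: [0.6112, -0.2437, -0.0065]
ee_rot: [-0.0, 0.783, 0.622, 0.002]
contact_force: [1.1, 4.1, 6.1]
width: 0.0179
gripper_force: 118.1
```

Run:
```python
from h import *
s=manip.get_state();p=np.array(s['position']);print(p,s['contact_force'],s['moment'],rot(s['ee_rot']).as_matrix()[:2,0])
a=np.load('w3.npy');print(rot(a[3:]).inv().apply(p-a[:3])*1000)
t=manip.get_image('top');w=manip.get_image('side')
print([proj(cam('top'),(.58,-.34,.02)),proj(cam('side'),(.58,-.34,.02))])
o=np.zeros((480,800,3),np.uint8);o[:,:400]=cv2.resize(t[195:255,330:380],(400,480),interpolation=cv2.INTER_CUBIC);o[:,400:]=cv2.resize(w[225:285,325:375+0],(400,480),interpolation=cv2.INTER_CUBIC);save(o,'s1')
```

```text
[ 0.61118371 -0.2437255  -0.00654216] [1.0652012  4.10811134 6.1377303 ] [ 0.73888034 -0.06684295  0.00194535] [0.2257322  0.97418551]
[127.29991419   1.25913066 155.14399565]
[array([364.44739857, 230.44855058]), array([355.49703958, 263.54796592])]
```

View pics/s1.png

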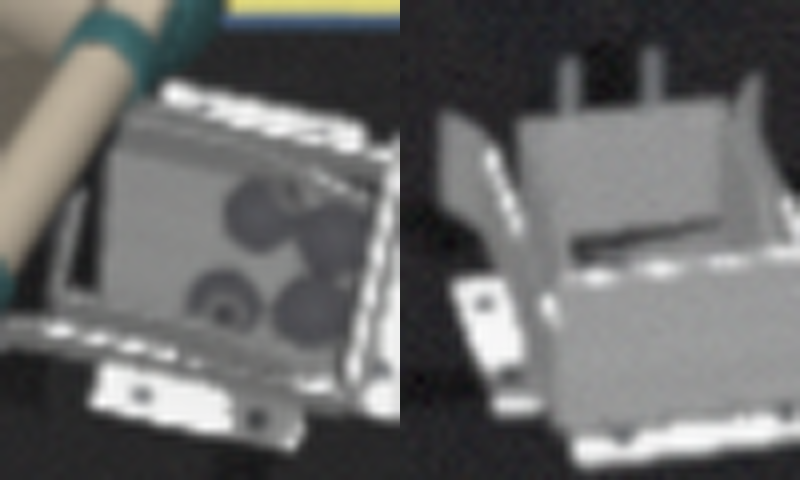

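Top crop: all four knobs lie in the bowl, two at the rear and two just ahead against the end wall. I'll give a last nudge, then lift slowly.

Request:
move_arm([
  [[-0.002,0,0,0,0.9],[-0.003,0,0,0,0.9],[-0.002,0,0,0,0.9],[-0.002,0,-0.006,0,0.9],[-0.002,0,-0.014,0,0.9],[-0.002,0,-0.024,0,0.9],[-0.002,0,-0.036,0,0.9],[-0.002,0,-0.05,0,0.9],[-0.002,0,-0.065,0,0.9],[-0.002,0,-0.08,0,0.9],[-0.002,0,-0.09,0,0.9],[-0.002,0,-0.095,0,0.9]],
])

```text
clock: 14.4
position: [0.6103, -0.2485, 0.0698]
ee_rot: [0.002, 0.783, 0.623, -0.0]
contact_force: [1.0, -0.7, -3.3]
width: 0.0182
gripper_force: 117.8
```

Request:
move_arm([
  [[0,0,-0.005,0,0.9],[0,0,-0.005,0,0.9],[0,0,-0.005,0,0.9]],
])

```text
clock: 14.7
position: [0.6093, -0.2469, 0.0717]
ee_rot: [-0.0, 0.783, 0.623, -0.0]
contact_force: [-0.6, 0.3, -3.4]
width: 0.0178
gripper_force: 117.8
```

Run:
```python
from h import *
s=manip.get_state();p=np.array(s['position']);print(p,s['contact_force'],s['moment'],s['gripper_force'])
t=manip.get_image('top');w=manip.get_image('side');save(t,'t4');save(w,'s4')
R=rot(s['ee_rot'])
# predicted lip / bowl pixel in side view for level scoop
for n,o in [('lip',(-.125,0)),('bowlrear',(-.025,0))]:
  X=p+R.apply([o[0],0,0]);X[2]=p[2]+.0065+.002;print(n,X,proj(cam('side'),X),proj(cam('top'),X))
o=np.zeros((500,800,3),np.uint8);o[:,:400]=cv2.resize(t[190:260,320:376],(400,500),interpolation=cv2.INTER_CUBIC)
v=proj(cam('side'),X).astype(int);o[:,400:]=cv2.resize(w[v[1]-40:v[1]+60,v[0]-30:v[0]+50],(400,500),interpolation=cv2.INTER_CUBIC);print(v);save(o,'s5')
```

```text
[ 0.60932862 -0.24694272  0.07173628] [-0.55521272  0.28036159 -3.3937302 ] [ 0.24768689 -0.07236952  0.01363434] 117.79935479164124
lip [ 0.58122977 -0.36874361  0.08023628] [361.68698394 248.25694644] [377.02870566 224.88292437]
bowlrear [ 0.60370885 -0.2713029   0.08023628] [351.93716008 226.7932075 ] [339.42731736 216.68431445]
[351 226]
```

Load is about 3 N with all four aboard and no visible sag. Now I'll carry it gently to the bin.

Request:
move_arm([
  [[0.0035,-0.003,-0.003,0,0.9],[0.0105,-0.008,-0.007,0,0.9],[0.021,-0.0165,-0.012,0,0.9],[0.035,-0.0275,-0.016,0,0.9],[0.052,-0.041,-0.019,0,0.9],[0.073,-0.0575,-0.02,0,0.9],[0.0955,-0.075,-0.02,0,0.9],[0.12,-0.0945,-0.02,0,0.9],[0.146,-0.115,-0.02,0,0.9],[0.1725,-0.1355,-0.02,0,0.9],[0.199,-0.156,-0.02,0,0.9],[0.2245,-0.1765,-0.02,0,0.9]],
])

```text
clock: 16.0
position: [0.5108, -0.0379, 0.0884]
ee_rot: [-0.0, 0.782, 0.623, 0.0]
contact_force: [0.2, 0.7, -4.0]
width: 0.0179
gripper_force: 117.8
```

Request:
move_arm([
  [[0.026,-0.0205,0,-0.008,0.9],[0.052,-0.041,0,-0.024,0.9],[0.077,-0.06,0,-0.042,0.9],[0.0995,-0.078,0,-0.06,0.9],[0.1205,-0.0945,0,-0.078,0.9],[0.138,-0.108,0,-0.096,0.9],[0.15,-0.118,0,-0.114,0.9],[0.159,-0.1245,0,-0.13,0.9],[0.164,-0.1285,0,-0.141,0.9],[0.1675,-0.1315,0,-0.146,0.9],[0.1675,-0.1315,0,-0.146,0.9]],
])

```text
clock: 17.1
position: [0.44, 0.1142, 0.088]
ee_rot: [0.0, 0.678, 0.735, 0.0]
contact_force: [-0.3, -0.8, -3.4]
width: 0.0179
gripper_force: 117.9
```

Run:
```python
from h import *
s=manip.get_state();p=np.array(s['position']);R=rot(s['ee_rot']);print(p,s['contact_force'],s['moment'],s['gripper_force'],R.as_matrix()[:2,0],s['clock'])
t=manip.get_image('top')
o=p+R.apply([-.075,0,0]);o[2]=p[2]+.03
u=proj(cam('top'),o).astype(int);print(u);save(t,'t5')
C=np.array([.446,.034,0]);print('delta to',R.inv().apply(C-p)/.8)
g=t[u[1]-12:u[1]+13:2,u[0]-20:u[0]+26:2].mean(2).astype(int);print(g)
```

```text
[0.43996264 0.11420239 0.08801205] [-0.2882592  -0.80700752 -3.40859289] [ 0.22929145 -0.00838018 -0.01893553] 117.85564541816711 [-0.07933646  0.99684789] 17.1
[215 275]
delta to [-0.10053383 -0.00043457  0.11001677]
[[221 224 223 215 198 157 150 138 134 129 127 119 118 129 119 124 144 140
  147 187 191 130  51]
 [116 107 112 117 113 123 125 127 128 132 131 113 103 127  80 119 202  84
  111 131 203 157  46]
 [116 106 135 137 143 228 236 233 236 231 223  98  81  94  96  93  80  83
   97 122 107 109  67]
 [113 106 131 137 137 137 144 141 145 139 124  81  85  87  81  75  79  87
   89 114  96 107  60]
 [116 105 129 136 137 137 138 138 137 137 126  82  83  84  81  88  82  83
   82  81  89 114  51]
 [120 105 131 138 139 140 139 140 141 141 139 112  85  79  92 129 122  88
   81  90 126 116  60]
 [121 105 130 137 138 139 140 140 137 140 139 139 132 127 137 139 134  96
   76  82 122 113  33]
 [122 106 125 136 137 136 137 137 138 138 137 131 128 135 140 140  93  81
   81  80  84 112  34]
 [122 105 127 138 139 139 139 139 140 139 108  81  78  88 132 132  84  84
   88  83  77 108  73]
 [123 105 126 138 140 138 139 140 139 131  83  88  84  80  98 129  84  82
   84  82  80 123 108]
 [122 105 120 137 137 137 137 136 136 124  99  92  98  80  88 131 106  83
   81  84 108 119  46]
 [125 103 120 135 135 136 137 136 136 130  99  66  96  81  99 137 133 127
  124 134 130 123  62]
 [125 105 121 134 136 132 131 129 132 127 125 122 125 111 124 125 124 124
  128 129 126 125 106]]
```

Request:
move_arm([
  [[0,0,0.01,0,0.9],[0,0,0.025,0,0.9],[0,0,0.04,0,0.9],[0,0,0.048,0,0.9],[0,0,0.05,0,0.9],[0,0,0.05,0,0.9]],
])

```text
clock: 17.75
position: [0.44, 0.114, 0.0477]
ee_rot: [-0.0, 0.679, 0.734, -0.0]
contact_force: [-0.5, 0.2, -1.9]
width: 0.0179
gripper_force: 117.8
```

Request:
move_arm([
  [[0,0,0,0,0.9],[0,0,0,0,0.9],[0,0,0,0,0.9],[0,0,0,0,0.9]],
], squeeze=20)

```text
clock: 18.15
position: [0.4402, 0.1142, 0.0483]
ee_rot: [0.0, 0.679, 0.735, 0.0]
contact_force: [0.3, -0.7, -2.3]
width: 0.0178
gripper_force: 117.8
```

```bash
cat > chk.py <<'E'
from h import *
import sys
s=manip.get_state();p=np.array(s['position']);R=rot(s['ee_rot']);print(p,s['contact_force'],s['moment'],s['gripper_force'],s['width'],s['clock'])
t=manip.get_image('top');save(t,sys.argv[1])
u=proj(cam('top'),[.446,.034,.06]).astype(int);print(u);print(t[u[1]-14:u[1]+15:2,u[0]-24:u[0]+30:2].mean(2).astype(int))
E
python3 chk.py t6
```

```text
[0.4401502  0.11421679 0.0482883 ] [ 0.26612517 -0.67772779 -2.254406  ] [ 0.23076616 -0.03876852 -0.05358462] 117.83901929855347 0.01779700395777531 18.15
[221 278]
[[ 63  84 112 136 169 166 165 169 166 182 222 189 155 149 146 141 136 129
  128 126 134  92  49  71  70  94 106]
 [100 128 137 156 144 135 131 132 126 115 112 111 114 118 116 119 127 129
  122 133 187 185  88 186 164  93 109]
 [ 93 107 108 115 119 147 190 195 195 196 198 175 105  93  93  77 111  86
   88 120 155 177 118 201 187  89 111]
 [ 93 106 111 136 137 145 195 236 236 236 224 120  82  84  94  93  86  81
   87 121 105 111 100 193 139  83 113]
 [ 91 108 110 136 136 137 136 139 138 139 137  95  83  88  81  78  78  83
   88  83  98  93  49 118  73  74 114]
 [ 91 109 110 136 137 137 137 138 138 139 139 112  82  82  81  85 106  83
   82  79  96 115  35  53  65  67 116]
 [ 93 112 109 136 137 138 139 140 141 140 139 138 114  94 106 129 138 116
   81  87 123 117  37  29  46  64 117]
 [ 93 113 106 137 138 136 137 137 138 136 138 138 137 137 138 141 130  88
   80  79  91 116  38  99 176  68 114]
 [ 99 116 107 134 137 137 137 139 139 141 137 118 101 117 135 140 112  81
   84  81  78 102  62 146 136  47 110]
 [ 80 112 105 135 138 138 139 139 139 139 107  82  81  79  87 134  91  85
   87  84  79 109 112  79  38  49 111]
 [ 78 113 105 135 138 138 138 138 138 137  88  96  94  81  78 126 103  81
   82  80  85 125  64 112 119 150 115]
 [ 76 122 105 134 137 136 136 137 136 134  99  68  87  83  80 132 131 107
   99 105 122 130  87 116 133  92 114]
 [ 66 120 106 129 137 135 134 134 135 133 128 101 104  97 103 134 135 134
  135 136 129 127  81  79 105  58  98]
 [ 68 124 121 128 132 131 128 131 129 120 116 114 115 112 111 108 109 116
  109 120 122  95  46  24  25  36  97]
 [ 52  76 102 107 111 111 107 117 118  95 100  61  51  44  42  36  37  33
   38  81  35  27  26  26  28  33  91]]
```

Request:
move_arm([
  [[0,0,0,0,0.62],[0,0,0,0,0.62],[0,0,0,0,0.62]],
], squeeze=20)

```text
clock: 18.5
position: [0.44, 0.1142, 0.048]
ee_rot: [-0.0, 0.679, 0.735, 0.0]
contact_force: [1.1, 0.2, -3.6]
width: 0.0178
gripper_force: 117.8
```

```bash
python3 chk.py t7 | head -1
```

```text
[0.4399974  0.11417988 0.04802994] [ 1.13344537  0.20483753 -3.59332328] [ 0.19085006 -0.01455233 -0.04707534] 117.8394091129303 0.01775212137761511 18.5
```

Request:
move_arm([
  [[0,0,0,0,0.59],[0,0,0,0,0.58],[0,0,0,0,0.57]],
], squeeze=20)

```text
clock: 18.85
position: [0.44, 0.1142, 0.048]
ee_rot: [-0.0, 0.679, 0.735, 0.0]
contact_force: [-0.3, -1.0, -3.2]
width: 0.0184
gripper_force: 76.2
```

```bash
python3 chk.py t8 | head -1
```

```text
[0.44000759 0.11416458 0.04800684] [-0.28518877 -0.97311345 -3.15086076] [0.1246439  0.00673352 0.0110403 ] 76.15081787109375 0.018373768161770457 18.85
```

Request:
move_arm([
  [[0,0,0,0,0.565],[0,0,0,0,0.56],[0,0,0,0,0.56],[0,0,0,0,0.56]],
], squeeze=20)

```text
clock: 19.3
position: [0.44, 0.1142, 0.048]
ee_rot: [-0.0, 0.679, 0.735, 0.0]
contact_force: [-0.4, -0.5, -2.9]
width: 0.0191
gripper_force: 56.4
```

```bash
python3 chk.py t9
```

```text
[0.43997531 0.11417784 0.04801055] [-0.42449199 -0.48187602 -2.90420843] [ 0.18254574  0.00864323 -0.05240482] 56.438727378845215 0.019108669161421666 19.3
[221 278]
[[ 59  78 100 118 165 166 166 168 167 170 196 184 149 149 140 138 129 128
  128 128 124  88  52  70  71  94 105]
 [100 132 193 154 149 137 134 133 128 116 114 113 111 117 118 129 127 119
  118 135 177 186  86 186 164  92 110]
 [ 93 106 108 115 118 144 189 192 193 196 196 177 100  90  93  80 116  82
   88 120 155 177 117 203 187  87 112]
 [ 94 107 110 135 138 144 195 236 236 236 223 128  82  83  95  95  79  83
   87 119 105 109 102 193 139  82 114]
 [ 91 106 111 135 136 137 137 138 138 138 138  95  84  88  82  75  79  83
   88  86  99  94  49 118  71  74 113]
 [ 92 109 109 135 135 137 137 138 139 139 139 111  80  83  80  86 107  83
   82  78  90 114  36  54  63  65 117]
 [ 92 110 107 136 139 138 139 139 139 139 140 139 114  92  95 122 139 117
   81  90 124 116  36  26  44  64 118]
 [ 94 112 109 136 138 136 136 137 136 138 138 138 137 138 138 141 135  92
   81  79  95 117  39 100 177  69 113]
 [ 82 112 108 135 137 138 138 138 138 138 138 121 101 117 135 139 111  83
   84  80  78 102  62 143 137  50 112]
 [ 81 113 106 136 139 138 140 138 139 139 115  82  79  78  93 138  95  82
   88  83  78 110 112  79  40  47 112]
 [ 77 113 106 137 138 139 139 138 139 137  88  93  92  82  78 128 102  81
   83  80  81 125  63 111 117 149 114]
 [ 80 120 106 134 137 137 137 136 136 136 101  68  90  84  80 132 130 103
   94 105 117 129  87 118 134  90 113]
 [ 69 120 104 130 138 136 134 132 135 134 121 102 103  98 103 132 134 132
  134 133 128 128  82  77 105  60  98]
 [ 67 122 124 127 129 131 130 128 129 118 120 113 111 114 114 111 110 111
  111 113 108  91  50  27  28  39  96]
 [ 51  78 105 106 110 111 108 114 115  92 101  65  54  53  42  40  39  33
   41  82  37  29  27  26  30  35  90]]
```

Request:
move_arm([
  [[0,0,0,0,0.555],[0,0,0,0,0.55],[0,0,0,0,0.545],[0,0,0,0,0.545]],
], squeeze=20)

```text
clock: 19.75
position: [0.44, 0.1142, 0.048]
ee_rot: [-0.0, 0.679, 0.735, 0.0]
contact_force: [0.3, 0.0, -3.4]
width: 0.0197
gripper_force: 26.6
```

Run:
```python
from h import *
s=manip.get_state();print(s['position'],s['contact_force'],s['moment'],s['width'],s['gripper_force'])
a=cv2.imread('pics/t9.png').astype(int);b=manip.get_image('top')[:,:,::-1].astype(int)
print(np.abs(a-b)[255:300,190:260].mean())
```

```text
[0.43995803 0.11417625 0.04800325] [ 0.26013901  0.01832715 -3.43063754] [0.19476498 0.04125269 0.03463637] 0.019670143099798237 26.59757226705551
1.3571428571428572
```

Request:
move_arm([
  [[0,0,0,0,0.542],[0,0,0,0,0.54],[0,0,0,0,0.54],[0,0,0,0,0.54]],
], squeeze=20)

```text
clock: 20.2
position: [0.44, 0.1142, 0.048]
ee_rot: [-0.0, 0.679, 0.735, 0.0]
contact_force: [-0.3, -0.1, -3.2]
width: 0.0196
gripper_force: 16.6
```

```bash
cat > d.py <<'E'
from h import *
s=manip.get_state();print(s['position'],s['contact_force'],s['moment'],s['width'],s['gripper_force'])
a=cv2.imread('pics/t9.png').astype(int);b=manip.get_image('top')[:,:,::-1].astype(int)
print(np.abs(a-b)[255:300,190:260].mean())
E
python3 d.py
```

```text
[0.4399681  0.11416346 0.04800841] [-0.26295095 -0.14127159 -3.20538732] [ 0.20388931  0.02983843 -0.05156783] 0.019596750529387547 16.57107800245285
2.3156613756613758
```

Request:
move_arm([
  [[0,0,0,0,0.538],[0,0,0,0,0.538],[0,0,0,0,0.536],[0,0,0,0,0.536]],
], squeeze=20)

```text
clock: 20.65
position: [0.4401, 0.1137, 0.0481]
ee_rot: [0.0, 0.678, 0.735, -0.0]
contact_force: [-0.1, -3.0, -1.5]
width: 0.0204
gripper_force: 9.8
```

```bash
python3 d.py
```

```text
[0.44007972 0.113712   0.04806551] [-0.07064296 -2.99552193 -1.45630387] [-0.37095459 -0.09166269  0.02114211] 0.020363764419688846 9.822326749563217
13.303703703703704
```

Request:
move_arm([
  [[0,0,-0.01,0,0.536],[0,0,-0.02,0,0.536],[0,0,-0.03,0,0.536],[0,0,-0.04,0,0.536],[0,0,-0.05,0,0.536],[0,0,-0.055,0,0.536],[0,0,-0.055,0,0.536]],
])

```text
clock: 21.4
position: [0.4407, 0.1143, 0.0929]
ee_rot: [0.001, 0.679, 0.735, 0.001]
contact_force: [0.2, 0.1, -1.3]
width: 0.0198
gripper_force: 8.9
```

```bash
python3 d.py; python3 chk.py t10
python3 - <<'E'
from h import *
b=manip.get_image('side');save(b,'s10')
u=proj(cam('side'),[.446,.034,.03]).astype(int);print(u)
E
```

```text
[0.44065172 0.11425915 0.09291942] [ 0.18799387  0.07425425 -1.34697288] [-0.0054793  -0.02408637 -0.01065512] 0.019811860351489616 8.865258246660233
18.412910052910053
[0.44023208 0.11419979 0.09240288] [-0.62298801  0.46978894 -2.10766409] [ 0.05289148 -0.01055313  0.04935171] 8.865451365709305 0.019692572332790724 21.45
[221 278]
[[139 146 141 136 131 127 126 125 112  58  53  52  50  52  51  51  52  65
  117  73  50  49  49  70  70  96 106]
 [111 115 120 119 118 120 121 122 129 105  82  66  51  56 101  57  48 157
  198  74  64  47  93 189 164  90 109]
 [118 118 118 115 115 116 115 117 117 114 113 112  70  54 191 174  74 194
  122 131  62  96 205 224 187  88 111]
 [126 127 127 127 128 127 145 174 140 151 169 159  78  40 110 176 142 118
  129 129  68  54 139 212 139  85 113]
 [126 126 128 128 128 129 129 129 131 139 181 158  87 119 140 112 148  94
   84 124 113  74  52 129  71  73 113]
 [127 127 127 129 128 129 129 128 128 128 129 121  71  34  92 118  87  93
  113 115  55  66  72  68  64  65 116]
 [129 129 130 129 129 130 129 129 129 130 131 120  98  29  48  87  87  87
  120 111  81
[... 240 characters left out ...]
85  49 112]
 [126 129 128 128 129 127 128 130 131 130 130 125 122  86  81  81  77  90
   99  70  44  72  80  89  37  43 111]
 [121 127 127 129 128 128 128 129 129 129 128 124 114  82  85  87  79  68
   80  67  32  34  50 112  92  93 114]
 [122 125 125 124 125 125 126 124 124 125 126 124 109  84  82  84  79  84
  108  90  82  91  82 117 115  60 112]
 [122 123 124 123 122 123 124 124 123 125 126 123 111  95  80  77  77 107
  114 105  93  81  73  77  78  42  97]
 [123 122 122 121 119 121 121 122 120 115 119 121 107  77  71  61  82  84
   83  86  70  25  30  26  27  34  93]
 [ 98  99 100  99 106 111 110 112 113 106  98 102  98  40  27  42  80  86
   87  93  77  29  28  30  28  32  87]]
[253 204]
```

Request:
move_arm([
  [[0,0,0,0,0.6],[0,0,0,0,0.6],[0,0,-0.03,0,0.6],[0,0,-0.07,0,0.6],[0,0,-0.11,0,0.6],[0,0,-0.15,0,0.6],[-0.03,0.035,-0.15,0,0.6],[-0.07,0.075,-0.15,0,0.6],[-0.11,0.115,-0.15,0,0.6],[-0.14,0.155,-0.15,0,0.6],[-0.17,0.19,-0.15,0,0.6],[-0.185,0.211,-0.15,0,0.6]],
], squeeze=60)

```text
clock: 22.75
position: [0.6222, -0.0225, 0.2109]
ee_rot: [0.0, 0.679, 0.734, -0.0]
contact_force: [-1.2, 0.5, -1.6]
width: 0.0189
gripper_force: 59.1
```

Request:
move_arm([
  [[0,0,0,0,0.6],[0,0,0,0,0.6],[0,0,0,0,0.6]],
])

```text
clock: 23.05
position: [0.6187, -0.0193, 0.2117]
ee_rot: [-0.001, 0.678, 0.735, -0.0]
contact_force: [-0.7, -1.2, -1.5]
width: 0.0189
gripper_force: 59.2
```

Run:
```python
from h import *
s=manip.get_state();p=np.array(s['position']);R=rot(s['ee_rot']);print(p,s['contact_force'],s['moment'],s['gripper_force'],s['width'])
t=manip.get_image('top');w=manip.get_image('side');save(t,'t11');save(w,'s11')
G=p+[0,0,.041]
u=proj(cam('side'),G);print('G side',u)
x0,y0=int(u[0])-50,int(u[1])-30
for a in (0,30,45,60,75,90):
  d=R.apply([-1,0,0]);L=G+d*(.125*np.cos(np.radians(a))-.034*np.sin(np.radians(a)))-np.array([0,0,1])*(.125*np.sin(np.radians(a))+.034*np.cos(np.radians(a)))
  print(a,L.round(3),((proj(cam('side'),L)-[x0,y0])*5+[400,0]).round(),proj(cam('top'),L).round())
o=np.zeros((500,800,3),np.uint8);o[:300,:400]=cv2.resize(t[250:310,182:262],(400,300),interpolation=cv2.INTER_CUBIC);o[300:,:400]=cv2.resize(t[200:250,320:420],(400,200));o[:,400:]=cv2.resize(w[y0:y0+100,x0:x0+80],(400,500),interpolation=cv2.INTER_CUBIC);save(o,'f')
```

```text
[ 0.61868434 -0.01931474  0.21171618] [-0.6841054  -1.16919077 -1.52023789] [ 0.04716015  0.00516625 -0.05890624] 59.15910243988037 0.018879923989536584
G side [315.39507952 125.40805773]
0 [ 0.629 -0.144  0.219] [769. 295.] [287. 193.]
30 [ 0.626 -0.11   0.161] [738. 375.] [275. 200.]
45 [ 0.624 -0.083  0.14 ] [714. 391.] [265. 204.]
60 [ 0.621 -0.052  0.127] [687. 391.] [253. 206.]
75 [ 0.619 -0.019  0.123] [658. 375.] [240. 207.]
90 [0.616 0.015 0.128] [630. 346.] [227. 208.]
```

View pics/f.png

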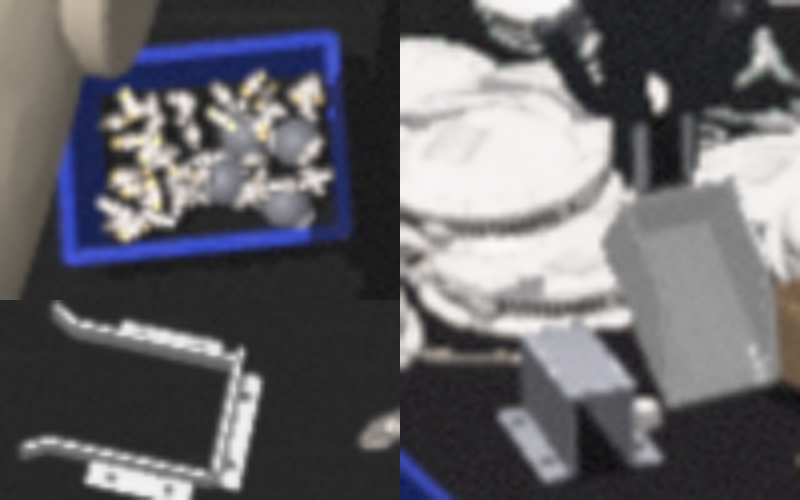

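The final view shows all four knobs in the blue bin, at crop (240,135), (293,140), (225,180) and (288,208). The corral is empty. The scoop hangs at about 45°, with its lip at (720,395). I'll lay it flat by pressing the lip on the bench with a light grip.

Request:
move_arm([
  [[0,0,0.03,0,0.6],[0,0,0.07,0,0.6],[0,0,0.11,0,0.58],[0,0,0.14,0,0.565],[0,0,0.16,0,0.555],[0,0,0.165,0,0.548],[0,0,0.165,0,0.545],[0,0,0.165,0,0.545]],
], squeeze=30)

```text
clock: 23.95
position: [0.6207, -0.0199, 0.0814]
ee_rot: [0.001, 0.678, 0.735, 0.001]
contact_force: [0.7, -0.2, -2.0]
width: 0.0193
gripper_force: 27.8
```

Request:
move_arm([
  [[0.002,0,0.01,0,0.545],[0.005,0,0.02,0,0.545],[0.01,0,0.032,0,0.545],[0.015,0,0.044,0,0.545],[0.02,0,0.056,0,0.545],[0.024,0,0.068,0,0.545],[0.028,0,0.08,0,0.545],[0.03,0,0.09,0,0.545],[0.03,0,0.098,0,0.545],[0.03,0,0.103,0,0.545],[0.03,0,0.106,0,0.545],[0.03,0,0.106,0,0.545]],
])

```text
clock: 25.15
position: [0.6177, 0.0035, -0.0054]
ee_rot: [-0.0, 0.679, 0.734, -0.0]
contact_force: [0.7, 2.2, 0.6]
width: 0.0197
gripper_force: 25.6
```

Run:
```python
from h import *
s=manip.get_state();p=np.array(s['position']);R=rot(s['ee_rot']);print(p,s['contact_force'],s['moment'],s['gripper_force'],s['width'])
w=manip.get_image('side')
for o in [(-.025,-.033,.044),(-.025,.033,.044),(-.125,-.033,.002),(-.125,.033,.002),(-.135,0,.002),(-.115,0,.002)]:
  X=p+R.apply([o[0],o[1],0]);X[2]=o[2];u=proj(cam('side'),X);print(o,u.round(),w[int(u[1]),int(u[0])])
u=u.astype(int);print(w[u[1]-24:u[1]+24:2,u[0]-24:u[0]+24:2].mean(2).astype(int))
```

```text
[ 0.61768797  0.00349861 -0.00535779] [0.70841892 2.19870254 0.58395681] [0.0618969  0.02902904 0.0218524 ] 25.559918582439423 0.01969256967169913
(-0.025, -0.033, 0.044) [308. 199.] [68 68 69]
(-0.025, 0.033, 0.044) [328. 193.] [123 121 122]
(-0.125, -0.033, 0.002) [325. 227.] [67 66 65]
(-0.125, 0.033, 0.002) [346. 221.] [107 107 108]
(-0.135, 0, 0.002) [337. 226.] [38 39 41]
(-0.115, 0, 0.002) [334. 223.] [141 142 143]
[[127 139 143 143 143 147 143 145 143 142 134 137 181 155  53  34  39  40
   42  41  41  38  45  90]
 [136 142 142 142 143 145 146 143 143 142 134 129 134 161 137  43  36  36
   36  36  37  40  33  39]
 [131 133 143 142 143 145 144 144 143 138 132 132 131 135 180  87  42  41
   43  36  37  34  40  38]
 [132 130 134 137 139 141 142 142 144 142 129 132 132 132 157 162  43  39
   40  37  39  39  35  38]
 [123 132 129 134 141 142 144 141 145 140 132 129 132 130 130 197  63  39
   37  40  38  39  38  41]
 [124 127 132 131 143 143 142 139 137 134 137 129 131 129 130 160 121  34
   43  39  33  33  38  36]
 [124 131 130 132 138 141 135 140 136 139 140 196 144 132 129 140 18
[... 1050 characters left out ...]
39  34  37  37  39  35  39  36  36  34  30  41  40  36  39  42  37
   36  37  38  36  35  40]
 [ 37  37  35  37  32  37  40  35  40  38  37  36  39  39  38  37  36  38
   43  40  38  38  40  36]
 [ 41  38  37  38  35  36  36  38  41  33  37  45  34  35  42  34  39  39
   36  36  40  37  35  36]
 [ 40  42  36  35  41  36  41  37  39  38  48  96  46  35  37  36  38  39
   37  32  39  40  40  32]
 [ 40  40  37  39  38  37  37  37  35  40  66 158 167  86  41  40  39  40
   37  37  38  40  40  34]
 [ 41  36  32  35  40  35  39  42  41  40  59 131 157 177  59  34  39  40
   36  40  38  39  41  38]
 [ 35  38  39  38  38  35  40  40  37  39  65 129 134 172 139  34  40  37
   37  32  38  31  39  43]]
```

The lip lies where a flat scoop's lip should be. I'll release and withdraw.

Request:
move_arm([
  [[0,0,0,0,0.52],[0,0,0,0,0.48],[0,0,0,0,0],[0,0,0,0,-1],[0,0,0,0,-1],[0,0,0,0,-1],[0,0,0,0,-1],[0,0,-0.03,0,-1],[0,0,-0.08,0,-1],[0,0,-0.14,0,-1],[0,0,-0.2,0,-1],[0,0,-0.25,0,-1]],
])

```text
clock: 26.4
position: [0.6184, 0.0039, 0.1982]
ee_rot: [0.001, 0.679, 0.735, 0.001]
contact_force: [1.6, 0.3, 0.6]
width: 0.0854
gripper_force: 0.0
```

Request:
move_arm([
  [[0,0,0,0,-1],[0,0,0,0,-1],[0,0,0,0,-1],[0,0,0,0,-1]],
])

```text
clock: 26.8
position: [0.6169, 0.004, 0.1932]
ee_rot: [-0.002, 0.679, 0.735, -0.001]
contact_force: [0.2, -0.5, -1.4]
width: 0.0854
gripper_force: 0.0
```

Run:
```python
from h import *
s=manip.get_state();p=np.array(s['position']);R=rot(s['ee_rot']);print(p,s['contact_force'],s['width'],s['clock'])
im=manip.get_image('wrist').mean(2);c=cam('wrist',s)
g0=np.array([.6177,.0035,0])
for n,o in [('rearL',(-.025,-.033,.044)),('rearR',(-.025,.033,.044)),('lipL',(-.125,-.033,.002)),('lipR',(-.125,.033,.002))]:
  X=g0+R.apply([o[0],o[1],0]);X[2]=o[2];print(n,proj(c,X).round())
X=g0+R.apply([-.05,0,0]);X[2]=.002;u=proj(c,X).astype(int);print(u)
print(im[u[1]-70:u[1]+130:8,max(u[0]-70,0):u[0]+74:6].astype(int))
```

```text
[0.61687881 0.00398545 0.19318232] [ 0.17049657 -0.54554273 -1.38161547] 0.0853737848218634 26.8
rearL [288. 243.]
rearR [359. 243.]
lipL [294. 315.]
lipR [352. 315.]
[323 252]
[[ 32  40  39  42  44  40  40  41  42  37  29  69  67  34  37  40  37  37
   40  41  38  42  40  40]
 [ 38  36  37  43  39  42  37  35  39  35  30  66  69  42  40  42  36  39
   39  33 208  33  36  36]
 [ 37  39  40  36  34  42  39  46  42  32  27  68  65  43  42  35  35  36
   39  36 213 212  37  33]
 [ 30  36  37  35  37  42  41  38  35  38  32  57  64  40  40  32  36  37
   40 233 232 193  34  41]
 [ 32  34  40  36  36  36  31  37  31  36  27  52  56  35  37  40  38  34
   36  32  39  34  38  35]
 [ 40  34  36  37  37  32  39  41  40  40  31  52  50  37  35  38  39  41
   38  38  34  31  41  29]
 [ 18  40  30  24  37  44  31 156 153 159  41  14  21  37 188 174 176 137
   39  39  40  41  31  41]
 [ 24  22  26  18  24  22 184 179 175 177 181 183 185 185 255 255 255 255
   19  28  26  22  35  41]
 [ 17  25  24  19  17  19 185 186 183 185 190 183 182 186 181 182 190 168
   20  20  19  27  30  40]
 [ 18  22  23 
[... 902 characters left out ...]
21  25  19  17  22  16  21  23  13  26  27  21  25  38  40  35  46
   38  40  37  34  40  38]
 [ 39  37  38  41  22  23  20  20  19  22  21  19  25  37  37  37  38  43
   36  35  37  35  37  39]
 [ 33  40  38  41  36  40  37  37  40  40  36  39  35  31  42  36  36  36
   36  37  42  32  42  36]
 [ 32  37  38  37  38  35  35  32  37  38  37  34  43  34  43  34  35  35
   41  43  39  37  38  44]
 [ 35  35  35  32  31  41  34  37  35  34  37  37  42  35  38  37  36  39
   35  36  42  36  39  34]
 [ 30  36  39  32  43  35  38  41  37  34  38  35  41  37  35  35  28  37
   38  36  36  39  40  36]
 [ 35  35  39  38  42  38  37  41  33  34  31  45  39  35  38  33  37  38
   33  33  37  36  36  37]]
```

```bash
python3 -c "
from rig import manip
print(manip.sign_off())"
```

```text
the job is handed in; nothing more can be done
None
```

I handed the job in at about 27 s: by the last pictures all four knobs are in the blue bin, the scoop lies flat and let go, and I never moved the arm near the bystanders; the hand-in gave no verdict.

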